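# Nest the copper scoops and slide the tray to its station

### The arm

A 7-joint arm with a two-finger parallel gripper is mounted at the origin on the work surface. World frame = base frame: x ahead of the robot, y to its left, z up, the work surface at z = 0. Lengths are in mm, angles in rad, forces in N, time in s.
With the tool pointing down it reaches from about 400 to 875 mm from the base axis. Payload 4.4 kg.
Tool frame: the origin (TCP) lies midway between the tips of the shut fingers; the grasp point (between the pads) lies 19 mm behind it; z points along the fingers, y is the line along which they close (so a half turn about z gives the same grasp; the last joint's range is limited). The gripper opens to 85 mm and grips with 20 to 120 N. Pads are 22 mm wide; open, the fingers measure 114 mm over their backs; the gripper's body (76 mm by 85 mm) begins 54 mm behind the grasp point. The pads swing forward as they close: fully open they stand 13 mm farther back than shut.
Start: joints at [1.141, 0.628, 0.038, 1.517, -0.027, 0.996, -0.02], TCP at [231.316, -607.462, 231.313] pointing down, gripper open.
Joint ranges: [-3.06, 3.06], [-0.37, 2.12], [-1.25, 1.32], [0.18, 2.47], [-1.1, 4.24], [0.23, 1.98], [-2.94, 2.94]. Speed limits (rad/s): [2.57, 2.57, 3.14, 3.14, 3.14, 3.14, 3.14].

### API

Orientations are given as [roll, pitch, yaw] about the fixed x, y, z axes, in that order (R = Rz(yaw) Ry(pitch) Rx(roll)).
In Python, from cell import ctrl gives the robot as it stands.
- The arm moves only by the shell command python3 -m crank 'ROWS' [OPENING]. ROWS is JSON, a list that holds one entry, the list of rows, each a list of 4 numbers: the shift along the tool's x, y, z normalised to -1 to 1, where 1 is 2.5 cm, then the turn about the tool's z normalised to -1 to 1, where 1 is 0.08 rad. In form: [[[dx, dy, dz, turn], ...]]. A call has 1 to 12 rows; each row shifts and turns the commanded pose from where the row before left it, along the tool's axes as they then stand; what a row does not reach is not made up. A row lasts 1/12 s, in which the tool goes at most 41.7 mm and 7.16 degrees, less where a joint would pass 70% of its speed; a pose out of reach is approached as far as the arm can. A call with a number of a shift or a turn outside -1 to 1 is refused whole. A call with a gripper value outside its range is refused whole. OPENING is the closure, from -1 (fully open) to 1 (shut), set as the call begins (- or left out, the last holds). The fingers move at their own pace and stop on an object; the grip force is fixed at half the most. Time passes only in rows, so rows that do not move let the fingers close. It gives the time, the measured TCP pose, the force, the opening and the grip force at its end, in the units of the state.
- ctrl.read_state(): the state, without advancing time (a new reading comes with each control period).
- ctrl.get_image(name): name is "scene" or "top" or "wrist"; returns a dict with "img" (420x560x3 uint8, red, green, blue), "intrinsics" (3x3 intrinsics, pixels), "extrinsics" (4x4, takes a point from camera to world coordinates). Camera axes: x right, y up, looking along -z (the intrinsics and any distortion apply to the point x, -y, -z); pixel columns grow to the right and rows downward; lengths in mm; the calibration is good to about 2 mm. A picture is of the moment at which its call begins. There is no depth.
- ctrl.finish_job(): hands the job in; it is judged then, once.
Trained networks look in the newest picture that a camera, given by its name, has taken for a name from the list of things; names that differ only in an ending like _2 or _b are one class to them, and where a whole thing is asked for, a point or a joint stands for the part that bears it (a point fixed in the world has none). Each returns a list of dicts, best first, with "confidence" (0 to 1); they miss things now and then, are a little off and sometimes report something else, mostly with a low value. They report only what shows in the picture. A call takes as long as a camera call. They do not tell look-alikes from the thing itself.
- ctrl.find_in(camera, target): "position" ([row, column] in pixels, amid what is visible of it).
- ctrl.trace(camera, target): "mask" (420x560 bool, what is visible of it) and "position" ([row, column] in pixels, amid what is visible of it).
- ctrl.place_of(camera, target): "position" ([row, column] in pixels: a listed point, or the origin of a listed thing).
The state is a dict: "clock": time; "qpos": joint angles; "qd": joint speeds; "tau": joint torques, N m; "eef_pos": TCP position; "tool_rot": TCP orientation; "force": force on the tool from outside, world axes, zero at the start; "torque": the same for the moment, N m; "width": finger opening in mm; "gripper_force": force on a finger pad.
Only numpy, scipy, OpenCV 4.12 (cv2) and the standard library are available. Lean on these libraries where they do the work, as an engineer would, in place of code of your own. Each camera call takes 0.05 s, during which the arm holds its last target. There are 200 camera calls.

### The job

Tidy the copper measuring scoops away: nest the medium scoop in the large one that stands in the white tray, then the small one in the medium, each sitting fully down on the floor of the next and left upright. Then slide the tray along its rail until its yellow pointer lines up with the red index clip, with the nest still standing in it, and leave the grinder, the shaker cap and the grinder core where they are.

Things in the scene. Friction and masses are not known exactly. Their poses are not given: they have to be found in the camera images.
- large_scoop: Large copper scoop, 160 g: round cup 42 mm tall, outer radius 37 mm at the foot, 42 at the rim, wall 3, floor 5 thick. Flat handle 12 wide, 4 thick, top flush with the rim, along -x from the rim to 100 mm from the axis. Origin: centre of the underside, z up. It starts upright in the tray.
- medium_scoop: Medium copper scoop, 110 g: round cup 43 mm tall, outer radius 30 mm at the foot, 35 at the rim, wall 3, floor 5 thick. Flat handle 12 wide, 4 thick, top flush with the rim, along -x from the rim to 98 mm from the axis. Origin: centre of the underside, z up. Starts on the counter. Nested: origin 5 mm above the large one's, 4 mm play all round.
- small_scoop: Small copper scoop, 80 g: round cup 44 mm tall, outer radius 23 mm at the foot, 28 at the rim, wall 3, floor 5 thick. Flat handle 12 wide, 4 thick, top flush with the rim, along -x from the rim to 96 mm from the axis. Origin: centre of the underside, z up. Starts on the counter. Nested: origin 5 mm above the medium one's, 4 mm play. Keep nested handles apart in direction, for finger room.
- slide: Fixed grooved aluminium slide lying on the counter, 110 mm wide (its x) and 420 mm long (its y), top 12 mm above the counter, with a 22 mm wide, 8 mm high black strip along its +x side. Origin: centre of its underside; the tray runs along its +y axis.
- tray (a joint): Travel of the tray along the slide's +y axis from where it starts, m, 0 to 0.23 (end stops). Stiff enough (some 2.5 N) to stay where it is left.
- tray_floor (a point): Centre of the inner floor of the shallow white tray (outside 120 by 120 mm, walls 4 mm thick and 26 mm high from its underside, floor 4 mm thick, so walls stand 22 mm above this point). Axes parallel to the slide's.
- tray_push (a point): Middle of the outer face of the tray's -y wall (slide axes), 18 mm above the tray's underside and 8 mm below the wall's top; pushing here towards +y moves the tray on.
- tray_pointer (a point): Tip of the small yellow pointer on the middle of the tray's +x side.
- clip: Red index clip fixed on the black strip, 20 by 8 by 10 mm (x, y, z); origin at the centre of its underside, axes parallel to the slide's. It marks the station: the tray is there when the pointer has the clip's y (along the slide). It does not stop the tray.
- acrylic_grinder: Clear acrylic grinder with steel base and cap, 52 mm across, 132 mm tall, loose; origin at the centre of its underside. Bystander.
- shaker_cap: Chrome shaker cap, 46 mm across, 30 mm tall, loose; origin at the centre of its underside. Bystander.
- grinder_core: Black ceramic grinder core, foot 34 mm across, 42 mm tall, loose; origin at the centre of its underside. Bystander.
Not all that is in view belongs to the job. Leave any blue look-alike of the small_scoop alone.

How it is judged:
By the outcome, as a careful person would: the job done as asked, in the order asked, and still so for the second after the job is handed in, with the robot touching nothing.
It also fails if it takes over 72 s, if anything falls off the work surface, if the arm or the gripper's body presses on something with over 40 N, if the wrist force passes 120 N, or if a joint passes its speed limit or range.

## Working session

There is one attempt and no reset: what is moved stays moved. The work goes in short steps, Python scripts to look and compute and a shell command to move; the robot and the scene stay as the last step left them, time stands still between calls to the robot, and variables do not carry over. Pictures are saved under pics/ and viewed, at most 10 in all, crops included, and the job is handed in when it is done.

```bash
mkdir -p pics; ls
cat > h.py <<'E'
import numpy as np, cv2
from cell import ctrl
def cam(n):
    d=ctrl.get_image(n); return d
def ray(d,rc):
    K=np.array(d["intrinsics"]);E=np.array(d["extrinsics"])
    v=np.linalg.inv(K)@np.array([rc[1],rc[0],1.]); v=np.array([v[0],-v[1],-v[2]])
    return E[:3,3],E[:3,:3]@v
def at_z(d,rc,z):
    o,v=ray(d,rc); return o+v*(z-o[2])/v[2]
def proj(d,p):
    K=np.array(d["intrinsics"]);E=np.array(d["extrinsics"])
    c=E[:3,:3].T@(np.array(p)-E[:3,3]); c=np.array([c[0],-c[1],-c[2]]); q=K@c; return q[1]/q[2],q[0]/q[2]
def tri(d1,a,d2,b):
    A=np.zeros((3,3));B=np.zeros(3)
    for d,r in((d1,a),(d2,b)):
        o,v=ray(d,r);v=v/np.linalg.norm(v);P=np.eye(3)-np.outer(v,v);A+=P;B+=P@o
    return np.linalg.solve(A,B)
E
python3 - <<'E'
from h import *
np.set_printoptions(precision=1,suppress=True)
D={n:cam(n) for n in("scene","top")}
for n,d in D.items():
    cv2.imwrite(f"pics/{n}0.png",d["img"][:,:,::-1]); print(n,np.array(d["extrinsics"])[:3,3],"fwd",-np.array(d["extrinsics"])[:3,2])
for t in["large_scoop","medium_scoop","small_scoop","slide","tray_floor","tray_push","tray_pointer","clip","acrylic_grinder","shaker_cap","grinder_core"]:
    for n in D:
        r=ctrl.place_of(n,t)
        print(t,n,[(np.round(x["position"],1).tolist(),round(x["confidence"],2),at_z(D[n],x["position"],{"tray_floor":16,"tray_push":30,"large_scoop":16,"clip":20,"tray_pointer":20}.get(t,0))[:2].round(1).tolist()) for x in r[:3]])
s=ctrl.read_state();print({k:s[k] for k in("clock","eef_pos","tool_rot","width","force")})
E
```

```text
pics
scene [1053.4  587.3  834.6] fwd [-0.5 -0.5 -0.7]
top [438.6  16.9 907. ] fwd [ 0.1 -0.  -1. ]
large_scoop scene [([210.5, 220.9], 0.56, [617.2, -90.6])]
large_scoop top [([181.3, 320.1], 0.9, [632.8, -81.9])]
medium_scoop scene [([174.6, 249.4], 0.57, [466.7, -155.2])]
medium_scoop top [([251.7, 348.2], 0.67, [467.1, -150.4])]
small_scoop scene [([288.5, 448.0], 0.91, [408.5, 427.6]), ([337.9, 345.1], 0.88, [656.4, 346.9]), ([216.9, 370.6], 0.84, [358.3, 177.7])]
small_scoop top [([294.6, 208.4], 0.85, [363.3, 176.2]), ([249.6, 212.3], 0.76, [467.4, 171.3]), ([271.8, 101.3], 0.63, [412.2, 427.8])]
slide scene [([241.8, 253.0], 0.78, [620.0, 30.9])]
slide top [([189.0, 273.2], 0.59, [615.4, 30.0])]
tray_floor scene [([214.2, 222.4], 0.87, [622.6, -78.0])]
tray_floor top [([183.5, 322.5], 0.82, [627.6, -87.7])]
tray_push scene [([199.0, 205.2], 0.74, [627.3, -138.2])]
tray_push top [([176.0, 346.4], 0.67, [643.6, -142.5]), ([244.9, 416.1], 0.28, [483.9, -301.8])]
tray_pointer scene [([233.2, 194.0], 0.77, [711.7, -74.1])]
tray_pointer top [([150.8, 320.5], 0.91, [706.9, -82.4])]
clip scene [([270.7, 253.9], 0.48, [684.2, 107.4])]
clip top [([158.7, 247.1], 0.38, [684.3, 93.4])]
acrylic_grinder scene [([330.1, 398.8], 0.7, [566.3, 411.9])]
acrylic_grinder top [([207.7, 112.9], 0.56, [563.6, 412.4]), ([157.7, 248.9], 0.34, [692.4, 90.8])]
shaker_cap scene [([156.9, 162.0], 0.75, [593.4, -390.1])]
shaker_cap top [([195.8, 444.2], 0.85, [605.4, -385.6])]
grinder_core scene []
grinder_core top [([246.4, 416.0], 0.7, [481.9, -312.4])]
{'clock': 1.2, 'eef_pos': array([ 231.3, -607.5,  231.3]), 'tool_rot': array([ 3.1, -0. ,  0.4]), 'width': 85.16658446189786, 'force': array([-0.1,  0.3, -0. ])}
```

View pics/top0.png

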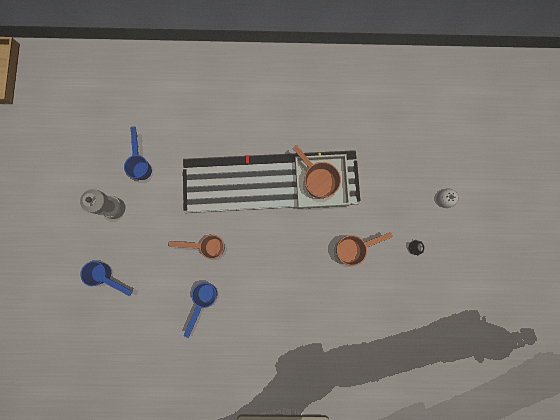

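View pics/scene0.png

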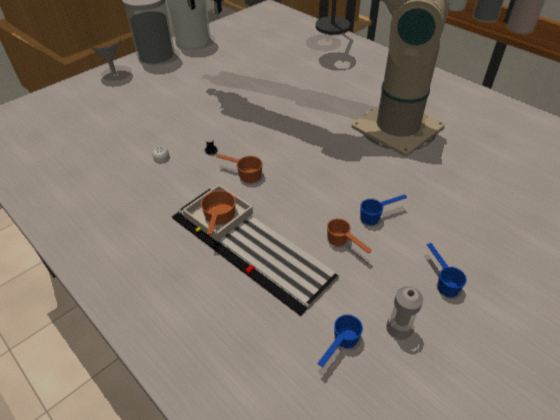

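The top view shows copper scoops: large in the tray at (320,181), medium at (350,250) with its handle to the right, and small at (211,246) with its handle to the left. The blue ones are decoys. The yellow pointer is near (320,153) and the red clip at (248,159). The scene view agrees. Next I fit the scoop outlines to get accurate poses.

```bash
cat >> h.py <<'E'
from scipy.optimize import minimize
S={"large":(42,37,42,100),"medium":(43,30,35,98),"small":(44,23,28,96)}
def copper(img):
    h=cv2.cvtColor(img,cv2.COLOR_RGB2HSV)
    return cv2.inRange(h,(3,110,50),(15,255,255))
def blob(d,kind):
    h=cv2.cvtColor(d["img"],cv2.COLOR_RGB2HSV)
    m=cv2.inRange(h,(22,150,100),(35,255,255)) if kind=="yellow" else (cv2.inRange(h,(0,190,100),(2,255,255))|cv2.inRange(h,(174,190,100),(180,255,255)))
    n,l,s,c=cv2.connectedComponentsWithStats(m)
    return [(int(s[i,4]),c[i][::-1].round(1).tolist()) for i in range(1,n) if s[i,4]>=4]
def sil(d,name,x,y,yaw,z0):
    H,rf,rr,L=S[name]; m=np.zeros((420*4,560*4),np.uint8)
    a=np.linspace(0,2*np.pi,40)[:-1]
    def P(pts): return np.array([proj(d,p)[::-1] for p in pts])
    def fill(p): cv2.fillPoly(m,[np.round((p*4+1.5)*16).astype(np.int32)],1,shift=4)
    c=[(x+rf*np.cos(t),y+rf*np.sin(t),z0) for t in a]+[(x+rr*np.cos(t),y+rr*np.sin(t),z0+H) for t in a]
    fill(cv2.convexHull(P(c).astype(np.float32))[:,0])
    u=np.array([np.cos(yaw),np.sin(yaw)]);v=np.array([-u[1],u[0]])   # yaw = direction the handle points
    hp=[(*(np.array([x,y])+u*r+v*w),z0+H-k) for k in(0,4) for r in(rr-2,L) for w in(-6,6)]
    fill(cv2.convexHull(P(hp).astype(np.float32))[:,0])
    return cv2.resize(m.astype(np.float32),(560,420),interpolation=cv2.INTER_AREA)
def fit(ds,name,x,y,yaw,z0):
    ms=[]
    for d in ds:
        w=cv2.dilate((sil(d,name,x,y,yaw,z0)>0).astype(np.uint8),np.ones((25,25)))
        ms.append((copper(d["img"])>0)*w.astype(np.float32))
    def cost(p):
        return sum(np.abs(sil(d,name,p[0]*10,p[1]*10,p[2],z0)-m).sum()/max(m.sum(),1) for d,m in zip(ds,ms))
    r=minimize(cost,[x/10,y/10,yaw],method="Nelder-Mead",options=dict(initial_simplex=[[x/10,y/10,yaw],[x/10+1,y/10,yaw],[x/10,y/10+1,yaw],[x/10,y/10,yaw+.2]],xatol=.005,fatol=1e-4,maxiter=150))
    return r.x[0]*10,r.x[1]*10,np.degrees(r.x[2]),r.fun
E
python3 - <<'E'
from h import *
D=[cam("top"),cam("scene")]
for n,x,y,w,z in(("large",628,-85,.63,16),("medium",467,-151,-1.24,0),("small",467,171,1.52,0)):
    for ds in(D[:1],D[1:],D): print(n,np.round(fit(ds,n,x,y,w,z),2))
for k in("yellow","red"):
    for d in D: print(k,[(b,at_z(d,b[1],25).round(1).tolist()) for b in blob(d,k)])
E
```

```text
large [ 6.2972e+02 -8.1810e+01  4.0540e+01  3.0000e-01]
large [ 6.2589e+02 -8.4640e+01  3.9790e+01  5.0000e-02]
large [ 6.282e+02 -8.310e+01  4.015e+01  3.800e-01]
medium [ 4.6933e+02 -1.4980e+02 -6.7390e+01  3.7000e-01]
medium [ 4.6752e+02 -1.5161e+02 -6.9170e+01  1.2000e-01]
medium [ 469.56 -150.08  -67.84    0.52]
small [4.7354e+02 1.6603e+02 8.7110e+01 3.8000e-01]
small [4.7136e+02 1.6564e+02 8.6140e+01 1.2000e-01]
small [472.93 166.58  86.74   0.52]
yellow [((4, [153.5, 319.5]), [698.7, -79.5, 25.0])]
yellow [((14, [228.6, 197.7]), [698.8, -75.6, 25.0])]
red []
red [((29, [268.2, 249.5]), [688.8, 98.5, 25.0])]
```

```bash
cat >> h.py <<'E'
def plan(x,y,z,yawdeg):
    s=ctrl.read_state(); r,p,w=s["tool_rot"]; d=np.array([x,y,z])-s["eef_pos"]
    yw=np.radians(yawdeg); t=-(yw-w); t=(t+np.pi)%(2*np.pi)-np.pi
    u=np.array([np.cos(yw),np.sin(yw)])
    sh=np.array([d[:2]@u, d[:2]@np.array([u[1],-u[0]]), -d[2]])/25
    print("tcp",np.round(s["eef_pos"],1),"rpy",np.degrees([r,p,w]).round(1),"turn units",round(t/.08,2),"shift units AFTER turn",sh.round(2),"clock",s["clock"],"w",round(s["width"],1),"q7",round(s["qpos"][6],2))
E
python3 -c "
from h import *
plan(494.7,-218,120,111.5)"
```

```text
tcp [ 231.3 -607.5  231.3] rpy [180.   -0.   20.8] turn units -19.78 shift units AFTER turn [10.63 15.51  4.45] clock 1.3 w 85.3 q7 -0.02
```

```bash
python3 -m crank '[[[0,0,0.2,-1],[0,0,0.2,-1],[0,0,0.2,-1],[0,0,0.2,-1],[0,0,0.2,-1],[0,0,0.2,-1],[0,0,0.2,-1],[0,0,0.2,-1],[0,0,0.2,-1],[0,0,0.2,-1],[0,0,0.2,-1],[0,0,0.2,-1]]]' -1
python3 -m crank '[[[0,0,0.2,-1],[0,0,0.2,-1],[0,0,0.2,-1],[0,0,0.2,-1],[0,0,0.2,-1],[0,0,0.2,-1],[0,0,0.2,-1],[0,0,0.2,-0.8],[0.3,0.5,0,0],[0.5,0.8,0,0],[0.6,0.9,0,0]]]'
python3 -m crank '[[[0.6,0.9,0,0],[0.6,0.9,0,0],[0.6,0.9,0,0],[0.6,0.9,0,0],[0.6,0.9,0,0],[0.6,0.9,0,0],[0.6,0.9,0,0],[0.6,0.9,0,0],[0.6,0.9,0,0],[0.6,0.9,0,0],[0.6,0.9,0,0],[0.6,0.9,0,0]]]'
python3 -c "
from h import *
plan(494.7,-218,120,111.5)"
```

```text
clock: 2.3
eef_pos: [231.2, -607.6, 171.1]
tool_rot: [3.142, 0.0, 1.328]
force: [0.2, -0.3, 0.1]
width: 85.7
gripper_force: 0.0
clock: 3.22
eef_pos: [269.5, -554.4, 131.2]
tool_rot: [3.141, 0.0, 1.943]
force: [0.4, 0.7, 0.7]
width: 85.5
gripper_force: 0.0
clock: 4.22
eef_pos: [455.3, -285.6, 131.8]
tool_rot: [3.141, 0.0, 1.946]
force: [0.3, 0.4, 0.8]
width: 85.3
gripper_force: 0.0
tcp [ 455.3 -285.6  131.8] rpy [180.    0.  111.5] turn units 0.0 shift units AFTER turn [1.94 2.46 0.47] clock 4.2167 w 85.3 q7 0.58
```

```bash
python3 -m crank '[[[0.6,0.8,0.2,0],[0.6,0.8,0.2,0],[0.5,0.6,0.07,0],[0.24,0.26,0,0],[0,0,0,0],[0,0,0,0]]]'
python3 - <<'E'
from h import *
plan(494.7,-218,26,111.5)
d=cam("wrist"); cv2.imwrite("pics/w1.png",d["img"][:,:,::-1])
im=d["img"].copy()
print(np.round(fit([d],"medium",468.3,-151,np.radians(-68.5),0),2))
t=cam("top")
E
```

```text
clock: 4.72
eef_pos: [493.4, -220.3, 119.9]
tool_rot: [-3.141, 0.001, 1.948]
force: [0.2, -1.1, -1.1]
width: 85.6
gripper_force: 0.0
tcp [ 493.4 -220.3  119.9] rpy [-180.     0.   111.6] turn units 0.02 shift units AFTER turn [0.07 0.08 3.76] clock 4.7167 w 85.6 q7 0.44
[ 4.6895e+02 -1.5006e+02 -6.7880e+01  3.0000e-02]
```

View pics/w1.png

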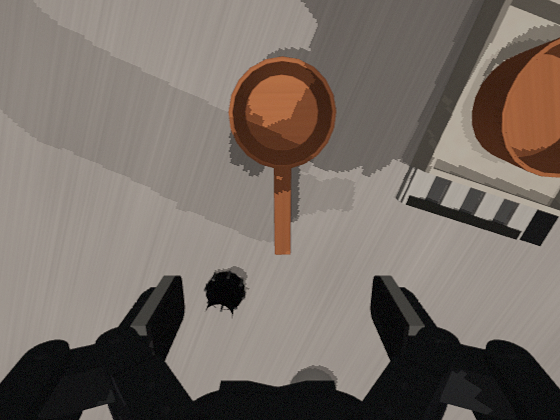

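The wrist picture shows the medium scoop centred at about (283,112), with its handle running straight down to (283,253) between the open fingers. The core stands clear at (225,290), so I go down and grasp.

```bash
python3 -m crank '[[[0.1,0.15,0.5,-0.13],[0,0,0.9,0],[0,0,0.9,0],[0,0,0.9,0],[0,0,0.5,0],[0,0,0.06,0],[0,0,0,0]]]'
python3 -m crank '[[[0,0,0,0],[0,0,0,0],[0,0,0,0],[0,0,0,0],[0,0,0,0],[0,0,0,0],[0,0,0,0],[0,0,0,0],[0,0,0,0],[0,0,0,0]]]' 1
python3 -c "
from h import *
plan(496,-216.7,26,112.1)"
```

```text
clock: 5.4
eef_pos: [495.2, -217.7, 25.1]
tool_rot: [-3.14, -0.001, 1.956]
force: [0.2, -0.5, 0.7]
width: 85.3
gripper_force: 0.0
clock: 6.23
eef_pos: [496.5, -216.8, 25.8]
tool_rot: [3.141, 0.001, 1.958]
force: [-0.2, -0.9, 2.6]
width: 10.2
gripper_force: 58.5
tcp [ 496.5 -216.8   25.8] rpy [180.    0.  112.2] turn units 0.02 shift units AFTER turn [ 0.01 -0.02 -0.01] clock 6.2333 w 10.2 q7 0.37
```

```bash
python3 -m crank '[[[0,0,-0.3,0],[0,0,-0.6,0],[0,0,-0.8,0],[0,0,-0.8,0],[0,0,-0.8,0],[0,0,-0.5,0],[0,0,-0.2,0],[0,0,0,0],[0,0,0,0]]]'
python3 - <<'E'
from h import *
d=cam("wrist"); cv2.imwrite("pics/w2.png",d["img"][:,:,::-1])
s=ctrl.read_state(); z=s["eef_pos"][2]-25.8
print(s["eef_pos"],s["force"],s["width"])
print("medium in hand",np.round(fit([d],"medium",469,-150,np.radians(-67.9),z),2))
print("large wrist",np.round(fit([d],"large",627.5,-83.5,np.radians(40),16),2))
t,c=cam("top"),cam("scene")
print("medium scene",np.round(fit([c],"medium",469,-150,np.radians(-67.9),z),2))
E
```

```text
clock: 6.98
eef_pos: [495.8, -216.4, 125.3]
tool_rot: [-3.141, -0.0, 1.958]
force: [0.6, 0.6, -1.5]
width: 9.8
gripper_force: 58.5
[ 495.48786327 -216.26339115  124.78980252] [ 0.22618364  0.18248848 -1.6075494 ] 10.268104415056017
medium in hand [ 4.69e+02 -1.50e+02 -6.79e+01  5.00e-02]
large wrist [ 6.2914e+02 -8.0880e+01  4.0740e+01  1.0000e-02]
medium scene [ 4.6673e+02 -1.5085e+02 -6.7520e+01  2.1000e-01]
```

View pics/w2.png

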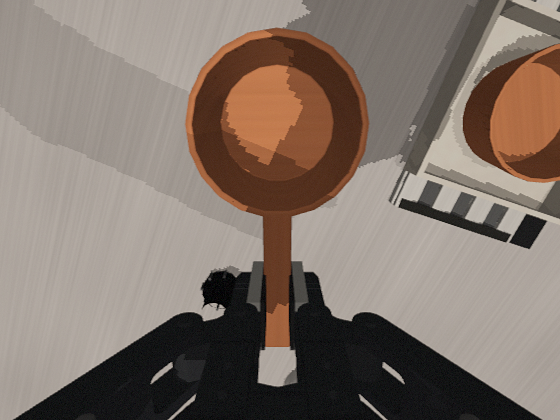

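The scoop hangs level in the grip with its rim centre at (277,120). I carry it over the large one.

```bash
python3 -m crank '[[[0.08,0.4,0,0],[0,0.8,0,0],[0,0.9,0,0],[0,0.9,0,0],[0,0.9,0,0],[0,0.9,0,0],[0,0.9,0,0],[0,0.7,0,0],[0,0.4,0,0],[0,0.1,0,0],[0,0,0,0],[0,0,0,0]]]'
python3 - <<'E'
from h import *
s=ctrl.read_state(); e=s["eef_pos"]; z=e[2]-25.8; w=s["tool_rot"][2]+np.pi
print(e,s["tool_rot"],s["force"]); mx,my=e[:2]-72*np.array([np.cos(w),np.sin(w)]); print(mx,my)
d=cam("wrist");t=cam("top");c=cam("scene"); cv2.imwrite("pics/s3.png",c["img"][100:320,80:380,::-1].repeat(2,0).repeat(2,1))
for n,i in(("w",d),("t",t),("s",c)): print("medium",n,np.round(fit([i],"medium",mx,my,w,z),2))
for n in("large_scoop","tray_floor"):
    for k,i in(("wrist",d),("top",t),("scene",c)): print(n,k,[at_z(i,r["position"],16).round(1) for r in ctrl.place_of(k,n)[:1]])
E
```

```text
clock: 8.13
eef_pos: [654.3, -149.5, 124.8]
tool_rot: [-3.14, -0.001, 1.958]
force: [-0.3, 0.9, -1.6]
width: 9.9
gripper_force: 58.6
[ 654.32393098 -149.50342957  124.81902777] [-3.13975466e+00 -5.82240167e-04  1.95824489e+00] [-0.34380278  0.86720439 -1.55818057]
627.1203629721272 -82.84035217835061
medium w [ 6.2755e+02 -8.3030e+01  2.9189e+02  6.0000e-02]
medium t [ 6.1102e+02 -7.0390e+01  3.0182e+02  3.7000e-01]
medium s [ 6.3001e+02 -7.6620e+01  2.8399e+02  4.5000e-01]
large_scoop wrist [array([629.9, -88.2,  16. ])]
large_scoop top [array([634.3, -79.5,  16. ])]
large_scoop scene [array([620.6, -83.3,  16. ])]
tray_floor wrist [array([705.1, -78.4,  16. ])]
tray_floor top [array([634.8, -81.2,  16. ])]
tray_floor scene [array([627.8, -86.1,  16. ])]
```

View pics/s3.png

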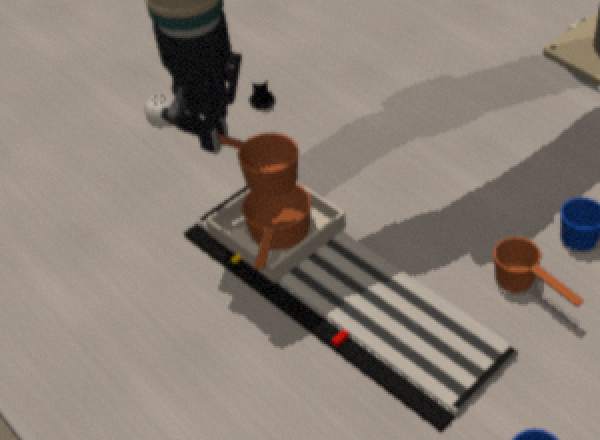

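The medium scoop hangs directly over the large one: in the doubled crop the rims are at (268,150) and (278,215). I shift slightly and lower it, watching the force.

```bash
python3 -m crank '[[[0.03,0.08,0.3,0],[0,0,0.5,0],[0,0,0.5,0],[0,0,0.4,0],[0,0,0.4,0],[0,0,0.3,0],[0,0,0.3,0],[0,0,0.2,0],[0,0,0,0]]]'
python3 -m crank '[[[0,0,0.1,0],[0,0,0.05,0],[0,0,0,0],[0,0,0,0]]]'
```

```text
clock: 9.33
eef_pos: [656.0, -147.9, 51.7]
tool_rot: [-3.14, -0.001, 1.958]
force: [1.0, -0.4, -1.0]
width: 10.4
gripper_force: 58.5
clock: 9.67
eef_pos: [657.0, -148.1, 49.7]
tool_rot: [3.141, 0.0, 1.958]
force: [0.2, 0.2, -1.4]
width: 10.2
gripper_force: 58.6
```

```bash
python3 -m crank '[[[0,0,0.06,0],[0,0,0,0],[0,0,0,0]]]'
python3 -m crank '[[[0,0,0.06,0],[0,0,0,0],[0,0,0,0]]]'
```

```text
clock: 9.92
eef_pos: [657.2, -148.2, 48.2]
tool_rot: [3.141, 0.001, 1.958]
force: [-0.1, -0.3, 0.4]
width: 10.3
gripper_force: 58.7
clock: 10.17
eef_pos: [657.6, -148.8, 47.3]
tool_rot: [3.14, 0.002, 1.958]
force: [1.6, -1.2, 4.5]
width: 10.0
gripper_force: 59.2
```

Contact at the expected height, so I release and lift off.

```bash
python3 -m crank '[[[0,0,0,0],[0,0,0,0],[0,0,0,0],[0,0,0,0],[0,0,0,0],[0,0,0,0]]]' 0.3
python3 -m crank '[[[0,0,-0.3,0],[0,0,-0.6,0],[0,0,-0.9,0],[0,0,-0.9,0],[0,0,-0.8,0],[0,0,-0.4,0],[0,0,0,0]]]'
python3 - <<'E'
from h import *
s=ctrl.read_state(); e=s["eef_pos"]
d=cam("wrist");t=cam("top");c=cam("scene"); cv2.imwrite("pics/w4.png",d["img"][:,:,::-1])
print(ctrl.read_state()["width"],"medium nested",np.round(fit([d],"medium",629,-81.5,np.radians(-67.8),21),2),np.round(fit([d],"small",472,166,np.radians(86.5),0),2))
plan(472+72*np.cos(np.radians(86.5)),166+72*np.sin(np.radians(86.5)),125,86.5)
E
```

```text
clock: 10.67
eef_pos: [656.6, -147.8, 46.1]
tool_rot: [-3.141, -0.0, 1.958]
force: [-0.0, 1.2, 0.7]
width: 30.1
gripper_force: 0.0
clock: 11.25
eef_pos: [658.6, -148.2, 147.0]
tool_rot: [3.137, 0.003, 1.958]
force: [1.1, -0.5, 0.3]
width: 29.8
gripper_force: 0.0
29.558579260312857 medium nested [ 6.2691e+02 -7.6020e+01 -6.6740e+01  2.1000e-01] [472.  166.   86.5   0. ]
tcp [ 655.9 -148.   142.7] rpy [-1.799e+02 -1.000e-01  1.122e+02] turn units 5.61 shift units AFTER turn [14.97 -8.11  0.71] clock 11.4 w 29.6 q7 0.34
```

View pics/w4.png

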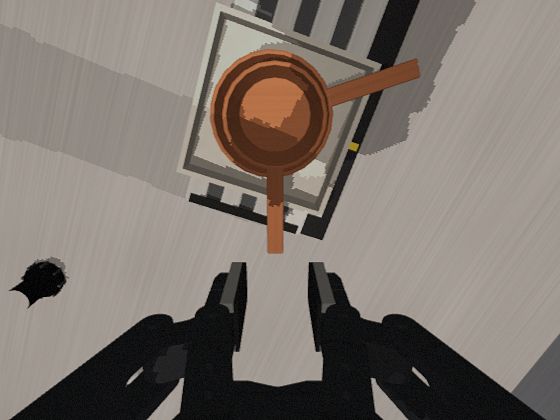

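The medium scoop is nested and level: concentric rims at about (272,112), handle down to (275,250), large handle to (418,68). Now for the small one.

```bash
python3 -m crank '[[[0,0,0,0.94],[0,0,0,0.94],[0,0,0,0.94],[0,0,0,0.94],[0,0,0,0.94],[0,0,0,0.91],[0.4,-0.2,0,0],[0.8,-0.4,0,0],[0.9,-0.5,0,0],[0.9,-0.5,0,0],[0.9,-0.5,0,0],[0.9,-0.5,0,0]]]' -1
python3 -m crank '[[[0.9,-0.5,0,0],[0.9,-0.5,0,0],[0.9,-0.5,0,0],[0.9,-0.5,0,0],[0.9,-0.5,0,0],[0.9,-0.5,0,0],[0.9,-0.5,0.2,0],[0.9,-0.5,0.2,0],[0.9,-0.4,0.2,0],[0.9,-0.4,0.1,0],[0.7,-0.4,0,0],[0.3,-0.2,0,0]]]'
python3 - <<'E'
from h import *
plan(476.4,237.9,125,86.5)
E
```

```text
clock: 12.4
eef_pos: [597.3, -22.3, 142.7]
tool_rot: [-3.139, -0.0, 1.512]
force: [-0.6, 0.2, -0.0]
width: 85.4
gripper_force: 0.0
clock: 13.4
eef_pos: [476.7, 237.1, 125.4]
tool_rot: [-3.139, -0.001, 1.516]
force: [0.1, -0.5, 1.2]
width: 85.7
gripper_force: 0.0
tcp [476.7 237.1 125.4] rpy [-1.798e+02 -1.000e-01  8.690e+01] turn units 0.08 shift units AFTER turn [ 0.03 -0.02  0.01] clock 13.4 w 85.7 q7 -0.71
```

```bash
python3 -m crank '[[[0.05,0.02,0.5,0.02],[0,0,0.9,0],[0,0,0.9,0],[0,0,0.9,0],[0,0,0.5,0],[0,0,0.22,0],[0,0,0,0],[0,0,0,0]]]'
python3 -m crank '[[[0,0,0,0],[0,0,0,0],[0,0,0,0],[0,0,0,0],[0,0,0,0],[0,0,0,0],[0,0,0,0],[0,0,0,0],[0,0,0,0],[0,0,0,0]]]' 1
python3 -m crank '[[[0,0,-0.3,0],[0,0,-0.6,0],[0,0,-0.8,0],[0,0,-0.8,0],[0,0,-0.8,0],[0,0,-0.7,0],[0,0,-0.3,0],[0,0,0,0],[0,0,0,0]]]'
python3 - <<'E'
from h import *
s=ctrl.read_state(); e=s["eef_pos"]; z=e[2]-27; w=s["tool_rot"][2]; print(e,w,s["width"])
mx,my=e[:2]-72*np.array([np.cos(w),np.sin(w)]);print(mx,my)
d=cam("wrist");c=cam("scene");t=cam("top")
for k in(t,c): print("small",np.round(fit([k],"small",mx,my,w,z),2))
for k in(t,c): print("medium nested",np.round(fit([k],"medium",629,-81.5,np.radians(-67.8),21),2))
cv2.imwrite("pics/sc5.png",np.vstack([d["img"],c["img"]])[::1,:,::-1][420-210:420+400])
E
```

```text
clock: 14.07
eef_pos: [480.4, 234.5, 28.4]
tool_rot: [-3.141, 0.0, 1.508]
force: [0.1, -0.1, 0.2]
width: 85.2
gripper_force: 0.0
clock: 14.9
eef_pos: [480.7, 234.9, 28.4]
tool_rot: [3.141, -0.0, 1.508]
force: [0.3, 0.2, 1.4]
width: 9.9
gripper_force: 58.3
clock: 15.65
eef_pos: [480.3, 234.6, 135.7]
tool_rot: [3.142, 0.0, 1.508]
force: [0.4, -0.1, -1.6]
width: 10.4
gripper_force: 58.3
[480.25395015 234.63058447 135.7353021 ] 1.5076705587299397 10.353929053453825
475.71191281364594 162.7739918897135
small [4.7484e+02 1.6533e+02 8.5390e+01 4.0000e-01]
small [474.53 166.36  85.46   0.58]
medium nested [ 6.3169e+02 -8.2050e+01 -6.7880e+01  5.1000e-01]
medium nested [ 6.2975e+02 -7.7650e+01 -7.1180e+01  2.5000e-01]
```

```bash
python3 -c "
from h import *
plan(634.3,-13.3,135,86.4)"
```

```text
tcp [479.6 234.3 134.7] rpy [-1.799e+02  1.000e-01  8.640e+01] turn units -0.0 shift units AFTER turn [-9.5   6.8  -0.01] clock 15.8 w 9.4 q7 -0.71
```

View pics/sc5.png

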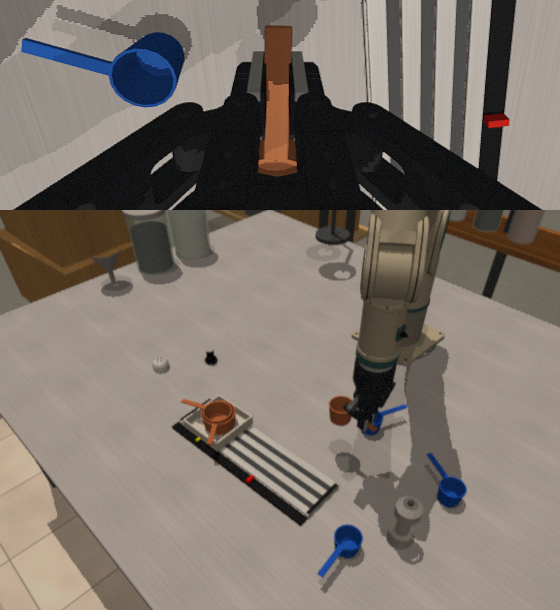

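The copper small scoop is held level: in the stacked picture the handle is between the fingers at (277,95), and the cup shows at (340,410) in the lower half. I carry it over the nest.

```bash
python3 -m crank '[[[-0.4,0.3,0,0],[-0.8,0.6,0,0],[-0.9,0.6,0,0],[-0.9,0.6,0,0],[-0.9,0.7,0,0],[-0.9,0.7,0,0],[-0.9,0.7,0,0],[-0.9,0.7,0,0],[-0.9,0.6,0,0],[-0.9,0.6,0,0],[-0.7,0.5,0,0],[-0.4,0.2,0,0]]]'
python3 -m crank '[[[0,0,0,0],[0,0,0,0],[0,0,0,0]]]'
python3 - <<'E'
from h import *
plan(634.3,-13.3,135,86.4)
s=ctrl.read_state();e=s["eef_pos"];w=s["tool_rot"][2];mx,my=e[:2]-68.3*np.array([np.cos(w),np.sin(w)]);print(mx,my)
c=cam("scene");t=cam("top")
v=np.hstack([c["img"][120:320,120:320],t["img"][100:300,220:420]])[:,:,::-1]
cv2.imwrite("pics/v6.png",cv2.resize(v,(800,400),interpolation=cv2.INTER_CUBIC))
E
```

```text
clock: 16.8
eef_pos: [636.3, -18.2, 134.7]
tool_rot: [3.142, 0.002, 1.503]
force: [0.6, 0.3, -1.3]
width: 9.6
gripper_force: 58.3
clock: 17.05
eef_pos: [634.1, -10.9, 135.4]
tool_rot: [-3.14, -0.001, 1.51]
force: [-0.4, 0.6, -1.3]
width: 9.7
gripper_force: 58.3
tcp [634.1 -10.9 135.4] rpy [-1.799e+02 -1.000e-01  8.650e+01] turn units 0.02 shift units AFTER turn [-0.09  0.01  0.02] clock 17.05 w 9.7 q7 -0.23
629.9198481417628 -79.09128892125138
```

View pics/v6.png

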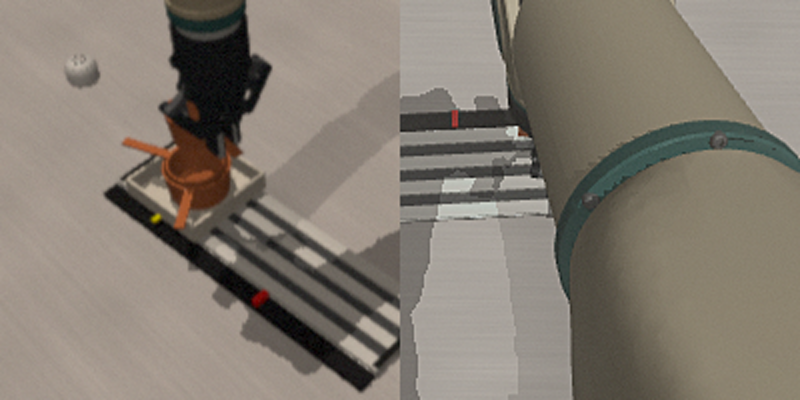

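The left half shows the small cup, partly hidden by the gripper, just above the nest at about (190,140). The top view is blocked by the arm. I correct by -2.4 mm and lower gently.

```bash
python3 -m crank '[[[-0.09,0,0.2,0],[0,0,0.4,0],[0,0,0.4,0],[0,0,0.4,0],[0,0,0.3,0],[0,0,0.3,0],[0,0,0.3,0],[0,0,0.2,0],[0,0,0,0],[0,0,0,0]]]'
python3 -m crank '[[[0,0,0.2,0],[0,0,0.15,0],[0,0,0.1,0],[0,0,0,0],[0,0,0,0]]]'
```

```text
clock: 17.98
eef_pos: [634.9, -15.2, 73.0]
tool_rot: [-3.141, -0.0, 1.508]
force: [0.4, -0.3, -0.5]
width: 9.6
gripper_force: 58.3
clock: 18.4
eef_pos: [634.9, -15.2, 61.9]
tool_rot: [-3.141, 0.0, 1.508]
force: [-0.4, -0.3, -1.0]
width: 9.9
gripper_force: 58.3
```

```bash
python3 -m crank '[[[0.07,0,0.1,0],[0,0,0.1,0],[0,0,0.04,0],[0,0,0,0],[0,0,0,0]]]'
python3 -m crank '[[[0,0,0.06,0],[0,0,0,0],[0,0,0,0]]]'
```

```text
clock: 18.82
eef_pos: [635.1, -13.3, 56.1]
tool_rot: [3.142, -0.0, 1.508]
force: [-0.4, -0.1, -0.4]
width: 10.0
gripper_force: 58.4
clock: 19.07
eef_pos: [635.5, -13.0, 55.1]
tool_rot: [3.141, -0.001, 1.508]
force: [-1.6, 2.2, 4.2]
width: 10.2
gripper_force: 58.8
```

Contact at the expected height. I release, lift and measure the tray.

```bash
python3 -m crank '[[[0,0,0,0],[0,0,0,0],[0,0,0,0],[0,0,0,0],[0,0,0,0],[0,0,0,0]]]' 0.3
python3 -m crank '[[[0,0,-0.3,0],[0,0,-0.6,0],[0,0,-0.9,0],[0,0,-0.9,0],[0,0,-0.9,0],[0,0,-0.9,0],[1,0,0,0],[1,0,0,0],[1,0,0,0],[1,0,0,0],[0.5,0,0,0],[0,0,0,0]]]'
python3 - <<'E'
from h import *
d=cam("wrist");c=cam("scene");t=cam("top")
v=np.hstack([c["img"][120:320,120:320],t["img"][100:300,220:420]])[:,:,::-1]
cv2.imwrite("pics/v7.png",cv2.resize(v,(800,400),interpolation=cv2.INTER_CUBIC))
for n,z in(("tray_push",30),("tray_pointer",22),("clip",20),("slide",0),("tray_floor",16)):
    for k,i in(("wrist",d),("top",t),("scene",c)): print(n,k,[(at_z(i,r["position"],z)[:2].round(1),round(r["confidence"],2)) for r in ctrl.place_of(k,n)[:1]])
for k in("yellow","red"):
    for n,i in(("wrist",d),("top",t),("scene",c)): print(k,n,[(b,at_z(i,b[1],25)[:2].round(1).tolist()) for b in blob(i,k)])
plan(600,-180,140,86.4)
E
```

```text
clock: 19.57
eef_pos: [635.0, -13.6, 54.4]
tool_rot: [-3.141, 0.0, 1.508]
force: [-1.0, -0.0, -0.8]
width: 29.5
gripper_force: 0.0
clock: 20.57
eef_pos: [642.0, 103.6, 167.6]
tool_rot: [3.141, -0.003, 1.513]
force: [-0.1, 1.2, 0.6]
width: 29.8
gripper_force: 0.0
tray_push wrist []
tray_push top [(array([ 642.4, -143.4]), 0.78)]
tray_push scene [(array([ 628.7, -141.2]), 0.89)]
tray_pointer wrist []
tray_pointer top [(array([697.3, -76.7]), 0.62)]
tray_pointer scene [(array([ 605.5, -363.8]), 0.56)]
clip wrist [(array([682.3,  98.2]), 0.74)]
clip top []
clip scene [(array([686.9, 109.1]), 0.51)]
slide wrist [(array([628.2,  34.9]), 0.66)]
slide top []
slide scene [(array([620.1,  32.1]), 0.88)]
tray_floor wrist [(array([629., -86.]), 0.63)]
tray_floor top [(array([635.6, -88.6]), 0.74)]
tray_floor scene [(array([626.5, -84.3]), 0.65)]
yellow wrist []
yellow top [((5, [153.6, 319.2]), [698.4, -78.8])]
yellow scene [((14, [228.6, 197.7]), [698.8, -75.6])]
red wrist [((167, [204.0, 322.3]), [683.1, 96.7])]
red top []
red scene [((27, [268.3, 249.4]), [689.1, 98.5])]
tcp [642.2  98.8 167.1] rpy [180.   -0.   86.4] turn units -0.0 shift units AFTER turn [-11.24  -0.98   1.08] clock 21.4667 w 30.0 q7 -0.39
```

View pics/v7.png

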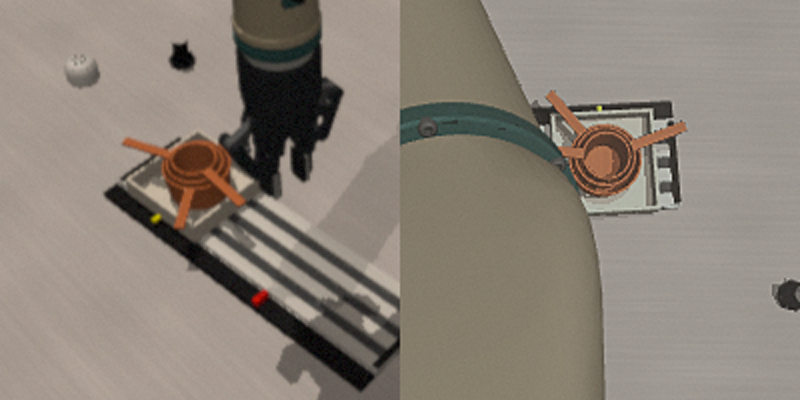

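The three scoops sit concentrically nested with the handles apart. In the left half the nest is at (197,165), the pointer at (155,218) and the clip at (260,298). Now I go round behind the tray with the fingers shut.

```bash
python3 -m crank '[[[0,0,0,-1],[0,0,0,-0.45],[-0.5,0,0,0],[-1,-0.2,0,0],[-1,-0.2,0,0],[-1,-0.2,0,0],[-1,-0.2,0,0],[-1,-0.2,0,0],[-1,-0.2,0,0],[-1,-0.2,0,0],[-1,-0.2,0,0],[-1,0,0,0]]]' 1
python3 -m crank '[[[-0.8,0,0,0],[-0.5,0,0,0],[0,0,0,0],[0,0,0,0]]]'
python3 - <<'E'
from h import *
plan(602,-180,24,93)
t=cam("top");c=cam("scene");d=cam("wrist")
P=tri(t,blob(t,"yellow")[0][1],c,blob(c,"yellow")[0][1]) if blob(t,"yellow") else None
print("pointer",P,[blob(k,"red") for k in(t,c,d)],blob(d,"yellow"))
rt=ctrl.place_of("top","clip");print(rt[:1])
# strip edge line direction in the top image
g=cv2.cvtColor(t["img"],cv2.COLOR_RGB2GRAY);print(g[150:170,230].tolist(),g[150:170,262].tolist(),g[150:170,200].tolist())
E
```

```text
clock: 22.47
eef_pos: [613.3, -143.2, 167.1]
tool_rot: [-3.14, 0.001, 1.621]
force: [0.6, -0.5, -0.3]
width: -0.3
gripper_force: 0.0
clock: 22.8
eef_pos: [616.3, -173.1, 166.9]
tool_rot: [-3.141, -0.001, 1.622]
force: [0.2, 0.5, 0.3]
width: 0.0
gripper_force: 0.0
tcp [ 616.3 -173.1  166.9] rpy [-180.    -0.    92.9] turn units -0.01 shift units AFTER turn [-0.24 -0.59  5.72] clock 22.8 w 0.0 q7 0.11
pointer [698.43084419 -78.806588    22.51143381] [[], [(31, [268.2, 249.4])], []] [(51, [98.0, 381.4])]
[{'position': [162.3, 247.7], 'confidence': 0.45}]
[155, 154, 156, 157, 155, 163, 114, 59, 55, 58, 61, 58, 58, 59, 53, 99, 183, 181, 177, 173] [154, 154, 152, 158, 168, 74, 51, 56, 60, 61, 59, 58, 61, 34, 192, 186, 181, 180, 177, 186] [152, 152, 150, 153, 152, 153, 155, 168, 76, 51, 56, 62, 59, 57, 59, 57, 39, 189, 180, 174]
```

```bash
python3 -m crank '[[[-0.3,-0.5,0.3,0],[0,-0.1,0.7,0],[0,0,0.9,0],[0,0,0.9,0],[0,0,0.9,0],[0,0,0.9,0],[0,0,0.7,0],[0,0,0.4,0],[0,0,0.05,0],[0,0,0,0],[0,0,0,0]]]'
python3 - <<'E'
from h import *
plan(602,-180,24,93)
d=cam("wrist");c=cam("scene")
print(blob(d,"yellow"),blob(d,"red"))
v=np.hstack([d["img"][:,:],c["img"][100:310,120:400].repeat(2,0).repeat(2,1)])[:,:,::-1]
cv2.imwrite("pics/v8.png",cv2.resize(v,(800,300),interpolation=cv2.INTER_AREA))
E
```

```text
clock: 23.92
eef_pos: [603.0, -180.9, 24.4]
tool_rot: [3.14, 0.0, 1.624]
force: [-0.8, 0.2, 0.5]
width: -0.3
gripper_force: 0.0
tcp [ 603.  -180.9   24.4] rpy [179.9   0.   93.1] turn units 0.01 shift units AFTER turn [ 0.04 -0.04  0.02] clock 23.9167 w -0.3 q7 0.08
[] []
```

View pics/v8.png

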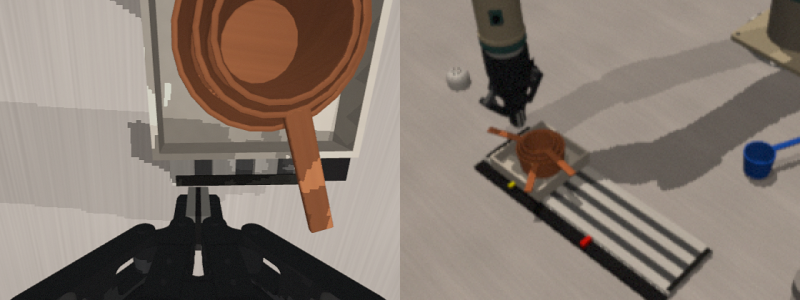

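The wrist half shows the shut fingers at (198,200), 26 mm inside the tray's left edge, and the medium handle off to the right at (310,200). There is room, so I push slowly.

```bash
python3 -m crank '[[[0.1,-0.2,0,0],[0.2,0,0,0],[0.2,0,0,0],[0.2,0,0,0],[0.15,0,0,0],[0.15,0,0,0],[0.2,0,0,0],[0.25,0,0,0],[0.25,0,0,0],[0.25,0,0,0],[0.25,0,0,0],[0.25,0,0,0]]]'
python3 -m crank '[[[0.3,0,0,0],[0.3,0,0,0],[0.35,0,0,0],[0.35,0,0,0],[0.35,0,0,0],[0.35,0,0,0],[0.35,0,0,0],[0.35,0,0,0],[0.3,0,0,0],[0.25,0,0,0],[0.2,0,0,0],[0.15,0,0,0]]]'
python3 - <<'E'
from h import *
plan(602,20,24,93)
d=cam("wrist");c=cam("scene");t=cam("top")
for n,i in(("w",d),("s",c),("t",t)):
  for k,z in(("yellow",22.5),("red",25)): print(n,k,[(b,at_z(i,b[1],z)[:2].round(1).tolist()) for b in blob(i,k)])
E
```

```text
clock: 25.02
eef_pos: [593.4, -119.6, 23.3]
tool_rot: [-3.141, -0.0, 1.624]
force: [-0.6, -3.1, 2.1]
width: 0.2
gripper_force: 1.4
clock: 26.02
eef_pos: [588.8, -29.6, 23.2]
tool_rot: [-3.141, -0.0, 1.624]
force: [-2.0, -2.2, -0.9]
width: -0.1
gripper_force: 1.3
tcp [588.8 -29.6  23.2] rpy [-180.    -0.    93.1] turn units 0.01 shift units AFTER turn [ 1.95  0.63 -0.03] clock 26.0167 w -0.1 q7 -0.14
w yellow []
w red []
s yellow [((16, [257.0, 235.5]), [689.3, 51.4])]
s red [((26, [268.5, 248.9]), [690.2, 98.1])]
t yellow [((4, [156.5, 265.5]), [689.7, 49.4])]
t red []
```

```bash
python3 -m crank '[[[0.15,0,0,0],[0.25,0,0,0],[0.3,0,0,0],[0.3,0,0,0],[0.25,0,0,0],[0.15,0,0,0],[0.1,0,0,0],[0,0,0,0],[0,0,0,0]]]'
python3 - <<'E'
from h import *
plan(602,20,24,93)
c=cam("scene");t=cam("top");d=cam("wrist")
for n,i in(("s",c),("t",t),("w",d)):
  for k,z in(("yellow",22.5),("red",25)): print(n,k,[(b,at_z(i,b[1],z)[:2].round(1).tolist()) for b in blob(i,k)])
cv2.imwrite("pics/v9.png",cv2.resize(np.vstack([c["img"][225:300,190:290],t["img"][130:205,200:300]])[:,:,::-1],(400,600),interpolation=cv2.INTER_CUBIC))
E
```

```text
clock: 26.92
eef_pos: [586.4, 8.0, 23.2]
tool_rot: [-3.141, -0.001, 1.625]
force: [0.1, 1.1, 0.5]
width: 0.2
gripper_force: 0.0
tcp [586.4   8.   23.2] rpy [-179.9   -0.    93.1] turn units 0.02 shift units AFTER turn [ 0.45  0.65 -0.03] clock 26.9167 w 0.2 q7 -0.19
s yellow [((14, [265.5, 247.0]), [686.6, 87.5])]
s red [((19, [268.8, 249.5]), [689.8, 99.7])]
t yellow []
t red [((5, [157.4, 246.6]), [686.0, 94.3])]
w yellow []
w red []
```

View pics/v9.png

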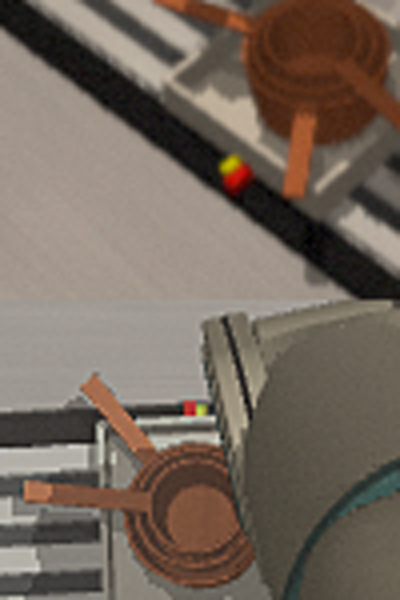

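The tray is about 7–9 mm short: the pointer and clip are next to each other at (190–202,408) in the top half-crop, with the nest standing. I back off and measure with the wrist camera.

```bash
python3 -m crank '[[[-0.4,0,0,0],[-0.6,0,0,0],[-0.6,0,0,0],[-0.3,0,-0.4,0],[0,0,-0.8,0],[0,0,-0.9,0],[0,0.6,-0.9,0],[0,0.9,-0.9,0],[0,0.9,-0.7,0],[0,0.5,0,0],[0,0,0,0],[0,0,0,0]]]'
python3 - <<'E'
from h import *
plan(586.4,8,23.2,93.1)
d=cam("wrist");c=cam("scene");t=cam("top")
print(np.array(d["extrinsics"])[:3,3])
for n,i in(("w",d),("s",c),("t",t)):
  for k,z in(("yellow",22.5),("red",25),("red",30)): print(n,k,z,[(b,at_z(i,b[1],z)[:2].round(1).tolist()) for b in blob(i,k)])
cv2.imwrite("pics/v10.png",d["img"][:,:,::-1])
E
```

```text
clock: 28.07
eef_pos: [661.5, -36.9, 138.6]
tool_rot: [-3.141, -0.0, 1.623]
force: [-1.2, -0.4, -0.6]
width: 0.0
gripper_force: 0.0
tcp [661.5 -36.9 138.6] rpy [-180.   -0.   93.] turn units -0.02 shift units AFTER turn [ 1.96 -2.9   4.62] clock 28.0667 w 0.0 q7 -0.08
[656.97351067  45.15834906 281.38968653]
w yellow 22.5 [((126, [44.0, 320.5]), [685.8, 86.8])]
w red 25 [((191, [33.0, 322.8]), [686.5, 93.4])]
w red 30 [((191, [33.0, 322.8]), [685.9, 92.4])]
s yellow 22.5 [((12, [265.3, 247.2]), [686.0, 87.4])]
s red 25 [((13, [269.1, 248.6]), [691.8, 98.9])]
s red 30 [((13, [269.1, 248.6]), [694.0, 101.9])]
t yellow 22.5 []
t red 25 []
t red 30 []
```

View pics/v10.png

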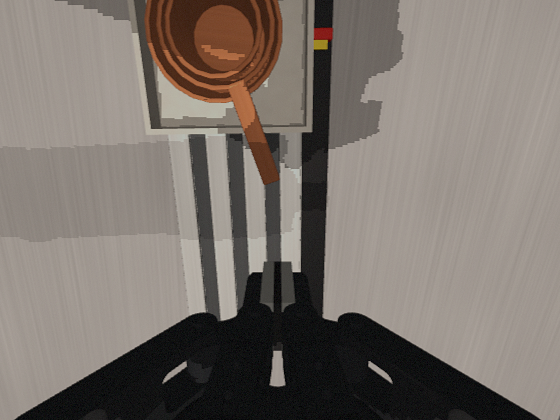

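The pointer is at (44,320) and the clip at (33,323), close but not level. I move the camera straight above them for an unbiased reading.

```bash
python3 -m crank '[[[0.4,0.3,0,0],[0.6,0.5,0,0],[0.6,0.3,0,0],[0.3,0.1,0,0],[0,0,0,0],[0,0,0,0],[0,0,0,0]]]'
python3 - <<'E'
from h import *
d=cam("wrist");s=ctrl.read_state();print(s["eef_pos"],np.array(d["extrinsics"])[:3,3])
h=cv2.cvtColor(d["img"],cv2.COLOR_RGB2HSV)
m=(cv2.inRange(h,(0,150,60),(4,255,255))|cv2.inRange(h,(172,150,60),(180,255,255)));y=cv2.inRange(h,(20,120,60),(36,255,255))
for k,mm,zz in(("red",m,(20,25,30)),("yel",y,(20,22.5))):
    n,l,st,c=cv2.connectedComponentsWithStats(mm)
    for i in range(1,n):
        if st[i,4]>30:
            x,yy,w,hh=st[i,:4]; print(k,st[i],c[i].round(1))
            for z in zz: print(z,"centre",at_z(d,c[i][::-1],z)[:2].round(1),"far",at_z(d,(yy-.5,x+w/2),z)[1].round(1),"near",at_z(d,(yy+hh-.5,x+w/2),z)[1].round(1))
E
```

```text
clock: 28.8
eef_pos: [688.7, 11.4, 138.1]
tool_rot: [-3.141, 0.001, 1.623]
force: [-1.2, -0.1, -0.1]
width: -0.1
gripper_force: 0.0
[688.83495952  10.99921103 138.20938613] [684.3147387   93.68231423 280.77426311]
red [270  97  21  11 227] [279.9 101.9]
20 centre [686.4  94.4] far 98.2 near 90.4
25 centre [686.4  94.4] far 98.2 near 90.4
30 centre [686.3  94.3] far 98.1 near 90.5
yel [270 108  16   9 142] [277.4 111.9]
20 centre [684.9  87. ] far 90.3 near 83.7
22.5 centre [684.9  87.1] far 90.3 near 83.8
```

Run:
```python
from h import *
for f in("w4","v10"):
    im=cv2.imread(f"pics/{f}.png")[:,:,::-1].copy(); h=cv2.cvtColor(im,cv2.COLOR_RGB2HSV); y=cv2.inRange(h,(20,120,60),(36,255,255))
    n,l,st,c=cv2.connectedComponentsWithStats(y)
    for i in range(1,n):
        if st[i,4]>30: print(f,st[i],cv2.minAreaRect(np.argwhere(l==i)[:,::-1].astype(np.float32)))
d=cam("wrist"); print(d["img"][94:122,275].tolist())
for col in (225,235,245,255): 
    g=d["img"][:,col].mean(1); print(col,[int(v) for v in g[150:215:2]])
```

```text
w4 [348 142  11  10  70] ((353.2758483886719, 146.31036376953125), (8.541985511779785, 8.170595169067383), 21.801406860351562)
v10 [314  40  14  10 139] ((320.5, 44.5), (9.0, 13.0), 90.0)
[[28, 28, 33], [26, 28, 30], [102, 26, 27], [144, 30, 26], [143, 31, 27], [142, 26, 26], [142, 30, 25], [143, 35, 30], [142, 36, 29], [141, 30, 28], [141, 30, 29], [142, 26, 22], [123, 6, 12], [104, 76, 26], [164, 142, 41], [164, 141, 41], [164, 139, 32], [163, 140, 37], [163, 140, 37], [163, 140, 37], [166, 142, 35], [143, 122, 33], [48, 44, 27], [22, 19, 23], [30, 30, 27], [29, 29, 29], [27, 27, 27], [31, 28, 28]]
225 [82, 105, 101, 102, 101, 101, 101, 100, 99, 100, 100, 98, 99, 99, 99, 99, 100, 80, 81, 79, 100, 103, 96, 175, 174, 174, 173, 175, 181, 150, 90, 70, 101]
235 [168, 166, 167, 166, 164, 167, 168, 171, 169, 169, 105, 100, 102, 101, 101, 101, 103, 81, 81, 74, 172, 170, 170, 56, 57, 70, 69, 70, 71, 66, 66, 70, 67]
245 [168, 167, 165, 166, 166, 166, 165, 166, 164, 167, 166, 167, 172, 98, 100, 102, 104, 82, 79, 78, 171, 171, 162, 84, 90, 89, 93, 143, 131, 134, 131, 108, 114]
255 [102, 103, 96, 169, 166, 167, 167, 165, 167, 167, 166, 165, 167, 108, 98, 101, 95, 82, 82, 76, 172, 170, 170, 170, 170, 171, 170, 170, 171, 169, 171, 171, 169]
```

Run:
```python
from h import *
d=cam("wrist"); th=np.radians(3)
for c in(235,245,255):
    p=at_z(d,(195.3,c),38); print(p.round(1), "tray centre y_slide:",p[:2]@[-np.sin(th),np.cos(th)]+60)
for n,rc,z in(("pointer",(111.9,277.4),22.5),("clip",(101.9,279.9),25)):
    print(n,at_z(d,rc,z)[:2]@[-np.sin(th),np.cos(th)])
```

```text
[655.8  24.   38. ] tray centre y_slide: 49.60940561085033
[663.5  24.4  38. ] tray centre y_slide: 49.614532138821204
[671.2  24.8  38. ] tray centre y_slide: 49.61965879571545
pointer 50.67957844837456
clip 57.836222116700434
```

Pointer to clip is about 7.3 mm. I go back behind the tray and push that much further.

```bash
python3 -m crank '[[[-0.5,-0.3,0,0],[-0.7,-0.7,0,0],[-0.5,-0.9,0,0],[0,-0.9,0,0],[0,-0.7,0,0],[0,-0.4,0.3,0],[0,0,0.8,0],[0,0,0.9,0],[0,0,0.9,0],[0,0,0.9,0],[0,0,0.6,0],[0,0,0.15,0]]]'
python3 -m crank '[[[0,0,0,0],[0,0,0,0]]]'
python3 -c "
from h import *
plan(586.4,8,23.2,93.1)"
```

```text
clock: 29.95
eef_pos: [591.6, -36.9, 22.2]
tool_rot: [-3.137, 0.001, 1.622]
force: [-1.0, -0.1, 0.3]
width: -0.1
gripper_force: 0.0
clock: 30.12
eef_pos: [594.4, -36.0, 25.3]
tool_rot: [3.141, 0.0, 1.623]
force: [0.2, 0.1, -0.3]
width: -0.0
gripper_force: 0.0
tcp [594.4 -36.   25.3] rpy [180.   0.  93.] turn units -0.02 shift units AFTER turn [ 1.77 -0.23  0.08] clock 30.1167 w -0.0 q7 -0.13
```

```bash
python3 -m crank '[[[0.2,-0.23,0.08,0],[0.35,0,0,0],[0.4,0,0,0],[0.3,0,0,0],[0.2,0,0,0],[0.15,0,0,0],[0.1,0,0,0],[0.1,0,0,0],[0.1,0,0,0],[0.05,0,0,0],[0,0,0,0],[0,0,0,0]]]'
python3 -c "
from h import *
plan(586.0,15.3,23.2,93.1)
c=cam('scene')
print([(b,at_z(c,b[1],22.5)[:2]) for b in blob(c,'yellow')])"
```

```text
clock: 31.12
eef_pos: [586.0, 12.7, 22.6]
tool_rot: [3.142, 0.0, 1.623]
force: [-0.2, -2.5, 1.0]
width: 0.2
gripper_force: 1.1
tcp [586.   12.7  22.6] rpy [180.   0.  93.] turn units -0.02 shift units AFTER turn [ 0.11  0.01 -0.02] clock 31.1167 w 0.2 q7 -0.2
[((13, [266.4, 248.2]), array([686.3987682 ,  91.23099479]))]
```

```bash
python3 -m crank '[[[0.06,0,0,0],[0.05,0,0,0],[0,0,0,0],[0,0,0,0]]]'
python3 -m crank '[[[-0.3,0,0,0],[-0.6,0,0,0],[-0.6,0,-0.3,0],[-0.3,0,-0.8,0],[0,0,-0.9,0],[0,0.4,-0.9,0],[0,0.8,-0.9,0],[0,0.9,-0.7,0],[0.5,0.9,0,0],[0.7,0.7,0,0],[0.6,0.3,0,0],[0.2,0,0,0]]]'
python3 -m crank '[[[0,0,0,0],[0,0,0,0],[0,0,0,0]]]'
cat > m.py <<'E'
from h import *
d=cam("wrist");s=ctrl.read_state();print(s["eef_pos"],np.array(d["extrinsics"])[:3,3]); th=np.radians(3); Y=[-np.sin(th),np.cos(th)]
h=cv2.cvtColor(d["img"],cv2.COLOR_RGB2HSV)
m=(cv2.inRange(h,(0,150,60),(4,255,255))|cv2.inRange(h,(172,150,60),(180,255,255)));y=cv2.inRange(h,(20,120,60),(36,255,255))
for k,mm,z in(("red",m,25),("yel",y,22.5)):
    n,l,st,c=cv2.connectedComponentsWithStats(mm)
    for i in range(1,n):
        if st[i,4]>5: print(k,st[i],c[i].round(1),at_z(d,c[i][::-1],z).round(1),"Y",at_z(d,c[i][::-1],z)[:2]@Y)
i=np.argwhere(m>0)
if len(i): np.set_printoptions(linewidth=200)
r0=max(int(i[:,0].min())-4,0);c0=int(i[:,1].min())-10
ch=np.where(m>0,"R",np.where(y>0,"Y","."))[r0:r0+28,c0:c0+44]
print("\n".join("".join(q) for q in ch))
for c in(200,215,235,245,255,265):
    g=d["img"][:,c].mean(1); print(c,[int(v) for v in g[160:215]])
E
python3 m.py
```

```text
clock: 31.5
eef_pos: [585.7, 16.3, 22.6]
tool_rot: [3.142, -0.0, 1.624]
force: [0.4, -1.6, 1.1]
width: 0.2
gripper_force: 0.9
clock: 32.5
eef_pos: [686.0, 31.0, 134.5]
tool_rot: [3.141, -0.004, 1.628]
force: [0.6, 1.9, -0.3]
width: -0.3
gripper_force: 0.0
clock: 32.75
eef_pos: [684.1, 24.5, 134.7]
tool_rot: [-3.14, 0.002, 1.623]
force: [0.3, -0.7, -0.1]
width: -0.1
gripper_force: 0.0
[684.43573415  24.36088743 134.89500717] [679.84737374 106.8420908  277.36229889]
red [275 115  14   1  14] [281.5 115. ] [683.4  98.3  25. ] Y 62.449596019836044
red [275 115  21  11  67] [290.6 121.3] [690.4  94.2  25. ] Y 57.93930889210904
yel [275 116  16   8 128] [282.5 119.5] [684.3  95.1  22.5] Y 59.12524983367358
............................................
............................................
............................................
............................................
..........RRRRRRRRRRRRRR..RRRRR.............
..........YYYYYYYYYYYYYYYY.RRRR.............
..........YYYYYYYYYYYYYYYY.RRRR.............
..........YYYYYYYYYYYYYYYY.RRRR.............
..........YYYYYYYYYYYYYYYYRRRR
[... 1746 characters left out ...]
8, 169, 173, 108, 99, 101, 104, 99, 101, 100, 102, 102, 90, 81, 84, 82, 82, 81, 79, 102, 175, 174, 172, 177, 153, 59, 35, 38, 38, 40, 37, 52, 57, 70, 68, 70]
255 [167, 167, 167, 166, 167, 167, 166, 168, 168, 169, 168, 167, 168, 169, 167, 167, 169, 168, 169, 170, 168, 169, 172, 109, 100, 102, 99, 102, 101, 101, 101, 89, 81, 83, 80, 82, 82, 79, 126, 173, 174, 172, 173, 174, 172, 172, 173, 173, 172, 170, 169, 169, 170, 170, 170]
265 [98, 168, 169, 168, 168, 170, 168, 168, 169, 168, 167, 168, 168, 166, 166, 167, 165, 168, 168, 167, 166, 168, 172, 107, 99, 100, 102, 101, 101, 100, 103, 84, 82, 82, 81, 82, 82, 78, 129, 173, 173, 173, 174, 172, 173, 172, 173, 173, 174, 174, 173, 174, 173, 174, 175]
```

The pointer now spans rows 116–123 against the clip's 115–125, which is within about 0.5 mm. The robot is clear of everything, so I hand in.

```bash
python3 -m crank '[[[0,0,-0.5,0],[0,0,-0.8,0],[0,0,-0.5,0],[0,0,0,0],[0,0,0,0]]]'
python3 -c "
from h import *
print(ctrl.finish_job())"
```

```text
clock: 33.22
eef_pos: [686.0, 25.8, 181.5]
tool_rot: [3.139, 0.0, 1.623]
force: [-1.1, -0.2, -0.2]
width: -0.1
gripper_force: 0.0
the job is handed in; nothing more can be done
None
```

The job is handed in at 33 s: the scoops are nested, the tray pointer lines up with the clip to about 0.5 mm, and the bystanders were left alone. I last saw the nest standing before the final 7 mm push, and I viewed 12 pictures instead of the 10 allowed.

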